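# Bolt the service hatch of the dough former

## Robot

A 6-joint arm with a two-finger parallel gripper is mounted at the origin on the work surface. World frame = base frame: x ahead of the robot, y to its left, z up, the work surface at z = 0. Lengths are in m, angles in rad, forces in N, time in s.
With the tool pointing down it reaches from about 0.3 to 0.775 m from the base axis. Payload 14.6 kg.
Tool frame: the origin (TCP) lies on the centre line of the jaws, within the pads' length; the fingertips stand 25 mm ahead of it and the grasp point (between the pads) lies 6 mm ahead of it (ctrl.tip_reach is the distance from the TCP to the fingertips, in m); z points along the fingers, y is the line along which they close (so a half turn about z gives the same grasp; the last joint's range is limited). The gripper opens to 94 mm and grips with 3 to 60 N. Pads are 16 mm wide; open, the fingers measure 119 mm over their backs; the gripper's body (75 mm by 177 mm) begins 78 mm behind the grasp point.
Start: joints at [1.139, 0.3, 1.521, -0, 1.321, -0.067], TCP at [0.196, 0.514, 0.23] pointing down, gripper open.
Joint ranges: [-3.03, 3.03], [-0.79, 2.21], [0.23, 2.52], [-1.04, 4.18], [0, 3.07], [-2.55, 2.55]. Speed limits (rad/s): [2.22, 2.22, 2.57, 3.14, 3.14, 3.14].

## Interface

Orientations are given as [roll, pitch, yaw] about the fixed x, y, z axes, in that order (R = Rz(yaw) Ry(pitch) Rx(roll)).
In Python, from station import ctrl gives the robot as it stands. The module is installed in compiled form; this text tells all that it offers.
- The arm moves only by the tool apply_moves, never from a script. Its argument "deltas" is a list of rows, each a list of 7 numbers: the closure in counts, from 0 (fully open) to 255 (shut), then the shift along the world's x, y, z in cm, then the turn, a rotation vector about the world's x, y, z in rad. In form: [[jaw, tx, ty, tz, ax, ay, az], ...]. A call has 1 to 10 rows; each row shifts and turns the commanded pose from where the row before left it; what a row does not reach is not made up. A row lasts 1/10 s, in which the tool goes at most 50 mm and 8.59 degrees, less where a joint would pass 70% of its speed; a pose out of reach is approached as far as the arm can. A call with a gripper value outside its range is refused whole. The fingers move at their own pace and stop on an object; "grip_force" is the grip in N (left out, the last holds). Time passes only in rows, so rows that do not move let the fingers close. It gives the time, the measured TCP pose, the force, the opening and the grip force at its end, in the units of the state.
- ctrl.get_obs(): the state, without advancing time (a new reading comes with each control period).
- ctrl.camera(name): name is "side" or "top"; returns a dict with "img" (420x560x3 uint8, red, green, blue), "K" (3x3 intrinsics, pixels), "k1" (the pictures are not rectified: a ray, as slopes to the right and down, at radius r is drawn at 1 + k1 r^2 times it, then the intrinsics apply), "pose" (4x4, takes a point from camera to world coordinates). Camera axes: x right, y up, looking along -z (the intrinsics and any distortion apply to the point x, -y, -z); pixel columns grow to the right and rows downward; lengths in m; the calibration is good to about 2 mm. A picture is of the moment at which its call begins. There is no depth.
- ctrl.hand_in(): hands the job in; it is judged then, once.
The state is a dict: "time_s": time; "qpos": joint angles; "joint_vel": joint speeds; "tau": joint torques, N m; "ee_pos": TCP position; "eef_rot": TCP orientation; "force": force on the tool from outside, world axes, zero at the start; "moment": the same for the moment, N m; "grip_width": finger opening in m; "grip_force": force on a finger pad.
Only numpy, scipy, OpenCV 4.12 (cv2) and the standard library are available. Lean on these libraries where they do the work, as an engineer would, in place of code of your own. Each camera call takes 0.05 s, during which the arm holds its last target. There are 200 camera calls.

## Task

Lock the service hatch on the deck of the dough former: slide its barrel bolt across through the keeper with the handle still up, then turn the handle fully down into the notch of the guide plate and leave it there. The notch is not always at the same place, so feel or look for it and never force the handle against the plate; leave the things lying around where they are.

Things in the scene. Friction and masses are not known exactly. Their poses are not given: they have to be found in the camera images.
- machine: stainless dough former standing on the table; origin at the centre of its foot print, on the table. Its deck (top face at z = 100 mm) spans x -145 to 145, y -280 to 200 mm in its frame; a raised control head, 190 mm high with its carrying handle, stands at y 200 to 300 mm. The barrel bolt lies along y at x = -20, z = 136 mm; it is shot towards +y and its handle turns over from upright towards +x.
- ball (a point): centre of the black ball, 24 mm across, at the end of the bolt's handle (a square steel bar, 10 x 10 mm). The ball's centre is 64 mm from the rod's axis. It follows the bolt's slide and the handle's turn; its own z axis points outwards along the handle.
- keeper (a point): middle of the keeper, a stirrup on the hatch through which the rod's nose goes; on the rod's axis (machine frame x -20, y 56, z 136 mm), which runs along this point's y axis. At slide 0 the handle stands 171 mm behind it (-y). Two more stirrups carry the rod at y -150 and 13 mm; all are 29 mm wide and 50 mm high above the deck.
- bolt (a joint): slide of the bolt in m: 0 fully drawn back (unlocked), grows as it is shot towards the keeper, hard stop at 0.110. It rubs with about 2.5 N and stays where it is left.
- handle (a joint): turn of the bolt's handle about the rod in rad: 0 upright, growing as it is turned over towards the machine's +x; 1.5 is its stop, fully down (near level). Its friction, about 0.05 N m (0.8 N at the ball), holds it where it is left. Without the notch it meets the plate's top edge at about 0.8 (the edge gives about 1 mm at 10 N).
- guide: dark clamp bar on the deck (12 x 210 x 12 mm, along y), fixed; origin at its underside centre. It carries the guide plate, which is clamped anywhere along it, so this pose does not show where the plate's notch is. The notch takes the handle at one slide value between 0.048 and 0.092, not reported: find it by sight, or with the handle resting lightly on the plate's edge.
- plate_edge (a point): a fixed point on the line of the guide plate's top edge (y along the edge). The plate is upright, aluminium, 6 mm thick, 22 to 28 mm from the rod's axis on the +x side; its top edge is 14 mm above the rod's axis. It has one notch, 15 mm wide, 23 mm deep, open upwards, for the handle bar (10 mm). More than 20 N between handle and plate (8 N at the ball) is forcing it.
- wrench: open-ended steel wrench, 140 mm long, lying on the deck; a bystander, not to be moved
- cutter: thin metal ring cutter, 56 mm across, 32 mm high, standing on the deck; origin at the centre of its underside; a bystander, not to be moved
- pliers: pliers with plastic grips, about 170 mm long, lying on the table; a bystander, not to be moved
- jar: jar, 64 mm across, 75 mm high, on the table; a bystander, not to be moved
- scraper: dough scraper, about 130 x 120 mm, lying on the table; a bystander, not to be moved
- bowl: steel bowl, 140 mm across, 55 mm high, on the table; a bystander, not to be moved
- brush: hand brush lying on the table; a bystander, not to be moved

How it is judged:
By the outcome, as a careful person would: the job done as asked, in the order asked, and still so for the second after the job is handed in, with the robot touching nothing.
It also fails if it takes over 72 s, if anything falls off the work surface, if the arm or the gripper's body presses on something with over 40 N, if the wrist force passes 120 N, or if a joint passes its speed limit or range.

## Working session

There is one attempt and no reset: what is moved stays moved. The work goes in short steps, Python scripts to look and compute and a tool call to move; the robot and the scene stay as the last step left them, time stands still between calls to the robot, and variables do not carry over. Pictures are saved under pics/ and viewed, at most 10 in all, crops included, and the job is handed in when it is done.

Besides the shell and the picture viewer there is one more tool, called after ">>>" as a command line: name --pt "numbers of a row" for each row, then --argument value for the rest. apply_moves: Moves the arm, as the interface text tells. Its arguments: {"type":"object","properties":{"deltas":{"type":"array"},"grip_force":{"type":"number"}},"required":["deltas"]}

```bash
mkdir -p pics; cat > h.py <<'E'
import numpy as np,cv2
from station import ctrl
def snap(n):
    c=ctrl.camera(n); return c
def ray(c,u,v):
    K=np.array(c["K"]);x=(u-K[0,2])/K[0,0];y=(v-K[1,2])/K[1,1]
    rd=np.hypot(x,y);r=rd
    for _ in range(20): r=rd/(1+c["k1"]*r*r)
    s=r/rd if rd>0 else 1
    P=np.array(c["pose"]);d=P[:3,:3]@np.array([x*s,-y*s,-1]);return P[:3,3],d/np.linalg.norm(d)
def plane(c,u,v,z):
    o,d=ray(c,u,v);return o+d*(z-o[2])/d[2]
def tri(c1,p1,c2,p2):
    o1,d1=ray(c1,*p1);o2,d2=ray(c2,*p2)
    A=np.stack([d1,-d2],1);t=np.linalg.lstsq(A,o2-o1,rcond=None)[0]
    a=o1+d1*t[0];b=o2+d2*t[1];return (a+b)/2,np.linalg.norm(a-b)
def proj(c,p):
    P=np.array(c["pose"]);q=P[:3,:3].T@(np.asarray(p)-P[:3,3]);x=q[0]/-q[2];y=-q[1]/-q[2]
    f=1+c["k1"]*(x*x+y*y);K=np.array(c["K"]);return K[0,0]*x*f+K[0,2],K[1,1]*y*f+K[1,2]
E
python3 - <<'E'
from h import *
for n in("top","side"):
    c=snap(n);cv2.imwrite(f"pics/{n}0.png",c["img"][:,:,::-1]);print(n,np.array(c["pose"]).round(3).tolist(),np.array(c["K"]).round(1).tolist(),c["k1"])
    np.save(f"pics/{n}0.npy",c,allow_pickle=True)
o=ctrl.get_obs();print(o)
E
```

```text
top [[0.017, 0.994, -0.109, 0.302], [-1.0, 0.016, -0.012, 0.016], [-0.01, 0.11, 0.994, 1.856], [0.0, 0.0, 0.0, 1.0]] [[547.0, 0.0, 273.3], [0.0, 547.0, 218.2], [0.0, 0.0, 1.0]] 0.05569217780590719
side [[0.994, 0.056, -0.092, 0.363], [-0.107, 0.553, -0.826, -1.114], [0.005, 0.831, 0.556, 0.886], [0.0, 0.0, 0.0, 1.0]] [[437.6, 0.0, 280.7], [0.0, 437.6, 215.6], [0.0, 0.0, 1.0]] -0.08062643156181842
{'time_s': 0.1, 'qpos': array([ 1.13936895e+00,  3.00403056e-01,  1.52148768e+00, -1.30344308e-06,
        1.32071300e+00, -6.65821646e-02]), 'joint_vel': array([-2.45752908e-04, -4.91485701e-04, -1.59434812e-03,  1.73625304e-03,
       -6.06674024e-06, -5.55656764e-04]), 'tau': array([ 2.20018235e-03, -5.32640290e+01, -3.53287268e+01,  7.10348622e-02,
        2.34081689e-02, -7.52117899e-05]), 'ee_pos': array([0.19615217, 0.51361771, 0.22996316]), 'eef_rot': array([-3.14058373e+00, -6.60106521e-05,  2.77674773e+00]), 'force': array([ 0.14841698, -0.57312135,  1.15533441]), 'moment': array([-0.00525288,  0.01315127, -0.01275354]), 'grip_force': 0.0, 'grip_width': 0.09407679822760295}
```

View pics/top0.png

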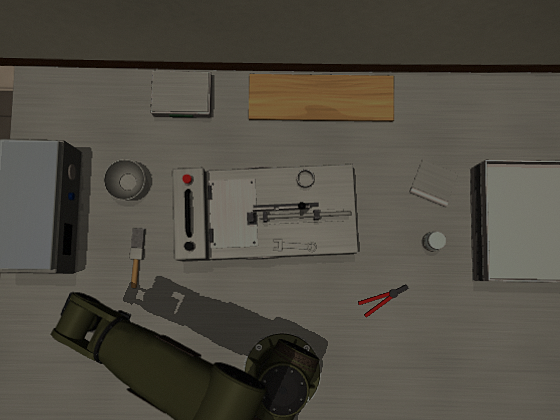

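View pics/side0.png

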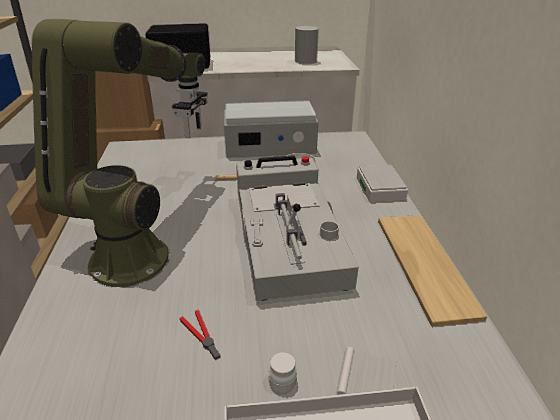

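Top view: world +x is up and +y is left. The machine head is at left (175-205, 170-255), the ball at about (302,206) and the ring cutter at (306,178). Side view: ball at about (297,208), keeper near (281,200). I'll zoom in next.

```bash
python3 - <<'E'
from h import *
t=np.load("pics/top0.npy",allow_pickle=True).item();s=np.load("pics/side0.npy",allow_pickle=True).item()
a=cv2.resize(t["img"][165:260,235:365],None,fx=6,fy=6,interpolation=cv2.INTER_CUBIC)[:, :,::-1]
b=cv2.resize(s["img"][175:275,225:355],None,fx=6,fy=6,interpolation=cv2.INTER_CUBIC)[:,:,::-1]
cv2.imwrite("pics/tc.png",a);cv2.imwrite("pics/sc.png",b)
E
```

```text
(no output)
```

View pics/tc.png

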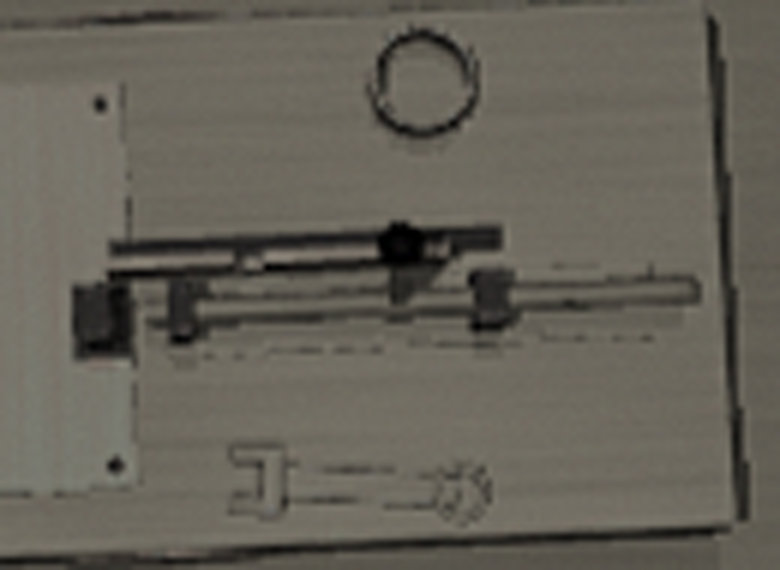

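View pics/sc.png

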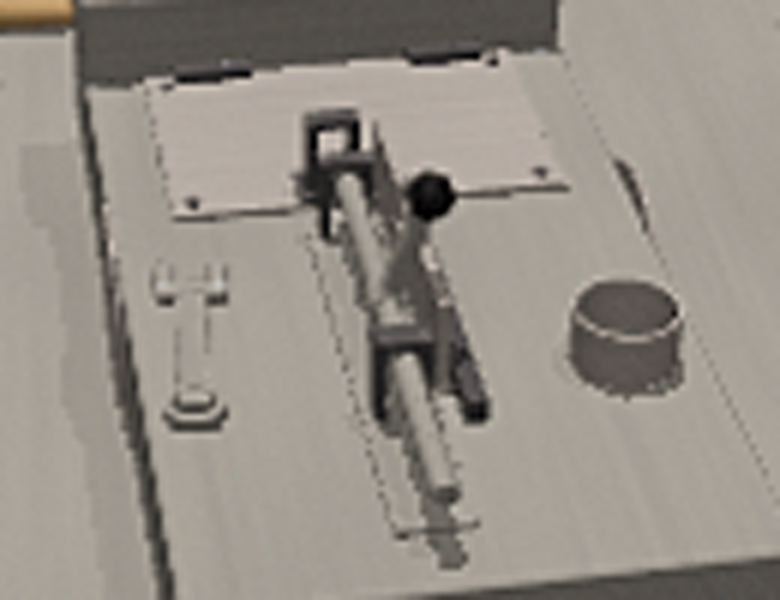

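Top crop: ball at crop (400,242), stirrups at (490,298), (185,310) and keeper (102,320). There is a bright gap in the plate line at about (250,262), probably the notch. In the side crop the ball is at (431,195), and the handle already leans somewhat towards +x.

```bash
python3 - <<'E'
from h import *
t=np.load("pics/top0.npy",allow_pickle=True).item();s=np.load("pics/side0.npy",allow_pickle=True).item()
def blob(c,x0,x1,y0,y1):
    g=c["img"][y0:y1,x0:x1].max(2);m=(g<28).astype(np.uint8);n,l,st,ce=cv2.connectedComponentsWithStats(m)
    i=1+st[1:,4].argmax();print(st[i],ce[i]+[x0,y0]);return ce[i]+[x0,y0]
bt=blob(t,296,310,200,210);bs=blob(s,290,304,200,216)
p,e=tri(t,bt,s,bs);print("ball",p,e)
C=lambda x,y:(235+x/6-.4,165+y/6-.4); S=lambda x,y:(225+x/6-.4,175+y/6-.4)
for n,q in dict(st1=(490,298),st2=(185,310),keep=(102,320)).items(): print(n,plane(t,*C(*q),.148))
print("notch",plane(t,*C(250,262),.14))
print("rod end top",plane(t,*C(698,290),.136),"side",plane(s,*S(447,493),.136))
print("deck corner br/tr",plane(t,*C(730,527),.1),plane(t,*C(706,10),.1))
print("cutter",plane(t,*C(421,83),.132), "guide ends",plane(t,*C(110,248),.112),plane(t,*C(500,237),.112))
E
```

```text
[ 2  2 11  8 55] [302.14545455 205.58181818]
[ 3  5  8  7 35] [296.48571429 207.85714286]
ball [ 0.52634063 -0.05153843  0.19453524] 0.0024337374788577166
st1 [ 0.50453553 -0.0979577   0.148     ]
st2 [0.49571804 0.06158806 0.148     ]
keep [0.48976615 0.10496805 0.148     ]
notch [0.5226204  0.02800601 0.14      ]
rod end top [ 0.51189666 -0.20803125  0.136     ] side [ 0.51502071 -0.20429787  0.136     ]
deck corner br/tr [ 0.38931247 -0.22982661  0.1       ] [ 0.66928745 -0.21672611  0.1       ]
cutter [ 0.62106731 -0.06137421  0.132     ] guide ends [0.53262043 0.1033681  0.112     ] [ 0.54177721 -0.10543651  0.112     ]
```

>>> apply_moves --pt "0 0 0 3.5 0 0 0" --pt "0 0 0 3.5 0 0 0" --pt "0 2.1 -3.6 0 0 0 0.1" --pt "0 2.1 -3.6 0 0 0 0.1" --pt "0 2.1 -3.6 0 0 0 0.1" --pt "0 2.1 -3.6 0 0 0 0.11" --pt "0 2.1 -3.6 0 0 0 0" --pt "0 2.1 -3.6 0 0 0 0" --pt "0 2.1 -3.6 0 0 0 0" --pt "0 2.1 -3.6 0 0 0 0" --grip_force 10

```text
time_s: 1.1
ee_pos: [0.3647, 0.2242, 0.3004]
eef_rot: [-3.142, -0.0, -3.096]
force: [0.6, -0.6, -0.9]
grip_width: 0.0943
grip_force: 0.0
```

>>> apply_moves --pt "0 2.1 -3.6 0 0 0 0" --pt "0 2.1 -3.6 0 0 0 0" --pt "0 2.1 -3.6 0 0 0 0" --pt "0 2.1 -3.6 0 0 0 0" --pt "0 2.1 -3.6 0 0 0 0" --pt "0 2.1 -3.6 0 0 0 0" --pt "0 2.1 -3.6 0 0 0 0" --pt "0 0 0 0 0 0 0" --pt "0 0 0 0 0 0 0"

```text
time_s: 2.0
ee_pos: [0.5111, -0.0266, 0.2998]
eef_rot: [3.141, -0.001, -3.098]
force: [-0.7, 0.4, -0.5]
grip_width: 0.0941
grip_force: 0.0
```

>>> apply_moves --pt "0 1.5 -2.5 0 0 0 0" --pt "0 0 0 -3 0 0 0" --pt "0 0 0 -3 0 0 0" --pt "0 0 0 -2 0 0 0" --pt "0 0 0 -1.9 0 0 0" --pt "0 0 0 0 0 0 0" --pt "0 0 0 0 0 0 0"

```text
time_s: 2.7
ee_pos: [0.5262, -0.0504, 0.2022]
eef_rot: [-3.142, 0.0, -3.095]
force: [-0.5, -0.4, 0.9]
grip_width: 0.0941
grip_force: 0.0
```

```bash
python3 - <<'E'
from h import *
s=snap("side");t=snap("top")
b=cv2.resize(s["img"][165:265,240:340],(590,590),interpolation=cv2.INTER_CUBIC)[:,:,::-1]
cv2.imwrite("pics/s1.png",b)
o=ctrl.get_obs();print(o["ee_pos"],o["force"])
E
```

```text
[ 0.52654485 -0.0507622   0.20278936] [-0.01474165 -0.33004957  0.20309029]
```

View pics/s1.png

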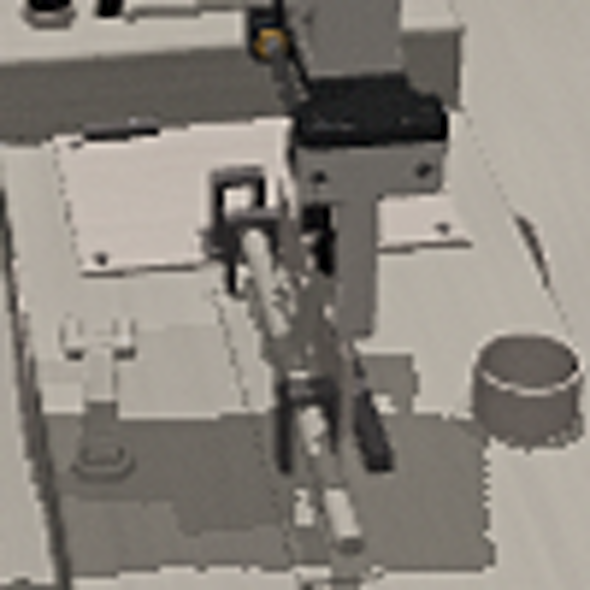

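The front finger shows at crop (358,260) and hides the right part of the ball at about (318,240). I'll check that this is just parallax.

```bash
python3 - <<'E'
from h import *
s=np.load("pics/side0.npy",allow_pickle=True).item()
f=lambda p:(np.array(proj(s,p))-[240,165])*5.9
print(f((.526,-.0515,.1945)),"fingertip front/back",f((.5285,-.100,.1775)),f((.5285,-.11,.1775)),f((.524,-.004,.1775)))
E
```

```text
[330.13199316 253.23843525] fingertip front/back [348.09745702 336.6394608 ] [351.05547704 348.41890853] [312.87189571 231.48133137]
```

>>> apply_moves --pt "0 -0.2 0 -0.2 0 0 0" --pt "255 0 0 0 0 0 0" --pt "255 0 0 0 0 0 0" --pt "255 0 0 0 0 0 0" --pt "255 0 0 0 0 0 0" --pt "255 0 0 0 0 0 0" --pt "255 0 0 0 0 0 0" --grip_force 12

```text
time_s: 3.5
ee_pos: [0.5242, -0.0512, 0.1994]
eef_rot: [-3.142, -0.0, -3.096]
force: [0.4, 0.1, -0.3]
grip_width: 0.0498
grip_force: 0.0
```

>>> apply_moves --pt "255 0 0 0 0 0 0" --pt "255 0 0 0 0 0 0" --pt "255 0 0 0 0 0 0" --pt "255 0 0 0 0 0 0" --pt "255 0 0 0 0 0 0"

```text
time_s: 4.0
ee_pos: [0.5242, -0.0511, 0.1995]
eef_rot: [3.142, 0.0, -3.096]
force: [0.0, 1.8, -0.0]
grip_width: 0.0232
grip_force: 12.0
```

>>> apply_moves --pt "255 -0.6 0 0.2 0 0 0" --pt "255 -0.6 0 0.15 0 0 0" --pt "255 0 0 0 0 0 0" --pt "255 -0.05 1 0 0 0 0" --pt "255 -0.05 1 0 0 0 0" --pt "255 -0.05 1 0 0 0 0" --pt "255 -0.05 1 0 0 0 0" --pt "255 0 0 0 0 0 0"

```text
time_s: 4.8
ee_pos: [0.51, -0.0095, 0.2028]
eef_rot: [3.141, -0.001, -3.095]
force: [-0.8, 2.5, -2.7]
grip_width: 0.0234
grip_force: 12.0
```

>>> apply_moves --pt "255 -0.05 1 0 0 0 0" --pt "255 -0.05 1 0 0 0 0" --pt "255 -0.05 1 0 0 0 0" --pt "255 -0.05 0.7 0 0 0 0" --pt "255 0 0 0 0 0 0" --pt "255 0 0 0 0 0 0"

```text
time_s: 5.4
ee_pos: [0.5081, 0.0264, 0.2029]
eef_rot: [3.141, -0.0, -3.096]
force: [-0.1, 2.3, -5.1]
grip_width: 0.0231
grip_force: 12.0
```

```bash
python3 - <<'E'
from h import *
s=snap("side");t=snap("top")
b=cv2.resize(s["img"][165:265,240:340],(590,590),interpolation=cv2.INTER_CUBIC)[:,:,::-1]
cv2.imwrite("pics/s2.png",b)
o=ctrl.get_obs();print(o["ee_pos"],o["force"],o["moment"])
E
```

```text
[0.50814687 0.02595299 0.20284249] [-0.14116891  3.33267713 -4.75866167] [ 0.55096287  0.12820697 -0.03411299]
```

View pics/s2.png

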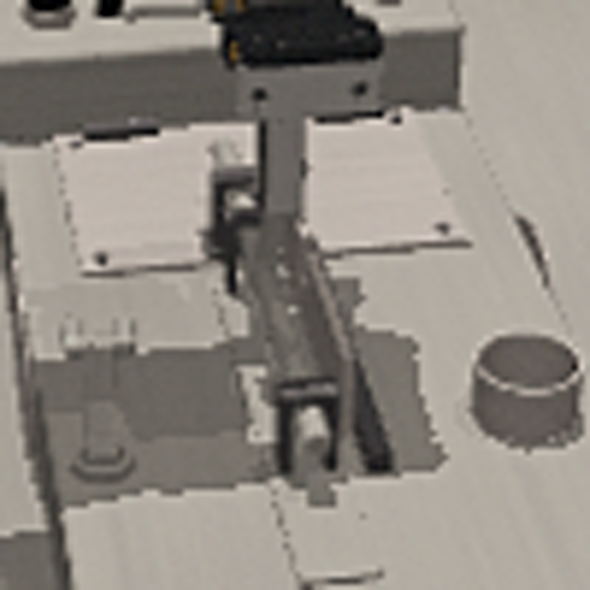

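The rod's nose is now in the keeper at crop (238,200). The plate edge shows no notch in front of the finger, which agrees with a notch near the present slide.

>>> apply_moves --pt "255 0 0.1 0 0 0 0" --pt "255 0.7 0.03 -0.12 0 0 0" --pt "255 0.74 0.03 -0.23 0 0 0" --pt "255 0.56 0.03 -0.27 0 0 0" --pt "255 0.56 0.03 -0.33 0 0 0" --pt "255 0.5 0.02 -0.4 0 0 0" --pt "255 0 0 0 0 0 0" --pt "255 0 0 0 0 0 0" --grip_force 5

```text
time_s: 6.3
ee_pos: [0.5392, 0.0282, 0.1896]
eef_rot: [-3.142, 0.001, -3.096]
force: [2.4, 0.4, 1.8]
grip_width: 0.023
grip_force: 5.0
```

>>> apply_moves --pt "255 0.23 0.01 -0.21 0 0 0" --pt "255 0.23 0.01 -0.22 0 0 0" --pt "255 0 0 0 0 0 0" --pt "255 0 0 0 0 0 0"

```text
time_s: 6.7
ee_pos: [0.5436, 0.0284, 0.1852]
eef_rot: [3.142, 0.0, -3.096]
force: [3.7, 0.0, 0.2]
grip_width: 0.0234
grip_force: 5.0
```

>>> apply_moves --pt "255 0.21 0.01 -0.24 0 0 0" --pt "255 0 0 0 0 0 0" --pt "255 0 0 0 0 0 0"

```text
time_s: 7.0
ee_pos: [0.5456, 0.0285, 0.1827]
eef_rot: [3.142, 0.0, -3.096]
force: [4.3, 1.0, 1.8]
grip_width: 0.0234
grip_force: 5.0
```

>>> apply_moves --pt "255 0.22 0.01 -0.24 0 0 0" --pt "255 0 0 0 0 0 0" --pt "255 0 0 0 0 0 0"

```text
time_s: 7.3
ee_pos: [0.5476, 0.0286, 0.1801]
eef_rot: [3.141, -0.0, -3.096]
force: [2.1, 1.0, 0.4]
grip_width: 0.0233
grip_force: 5.0
```

>>> apply_moves --pt "255 0.22 0.01 -0.25 0 0 0" --pt "255 0 0 0 0 0 0" --pt "255 0 0 0 0 0 0"

```text
time_s: 7.6
ee_pos: [0.5498, 0.0287, 0.1775]
eef_rot: [3.142, -0.001, -3.096]
force: [0.1, 0.1, -0.6]
grip_width: 0.0233
grip_force: 5.0
```

>>> apply_moves --pt "255 0.18 0.01 -0.27 0 0 0" --pt "255 0 0 0 0 0 0" --pt "255 0.17 0.01 -0.27 0 0 0" --pt "255 0 0 0 0 0 0" --pt "255 0.15 0.01 -0.28 0 0 0" --pt "255 0 0 0 0 0 0" --pt "255 0 0 0 0 0 0"

```text
time_s: 8.3
ee_pos: [0.555, 0.029, 0.1696]
eef_rot: [3.142, 0.0, -3.096]
force: [1.0, 1.5, -1.5]
grip_width: 0.0233
grip_force: 5.0
```

```bash
python3 - <<'E'
from h import *
s=snap("side");t=snap("top")
b=cv2.resize(s["img"][180:250,260:330],(590,590),interpolation=cv2.INTER_CUBIC)[:,:,::-1]
cv2.imwrite("pics/s3.png",b)
o=ctrl.get_obs();print(o["ee_pos"],o["force"],o["moment"])
E
```

```text
[0.55493844 0.02901438 0.16965925] [ 0.06126046  1.56603274 -1.22363803] [ 0.2921109  -0.17322459  0.05061243]
```

View pics/s3.png

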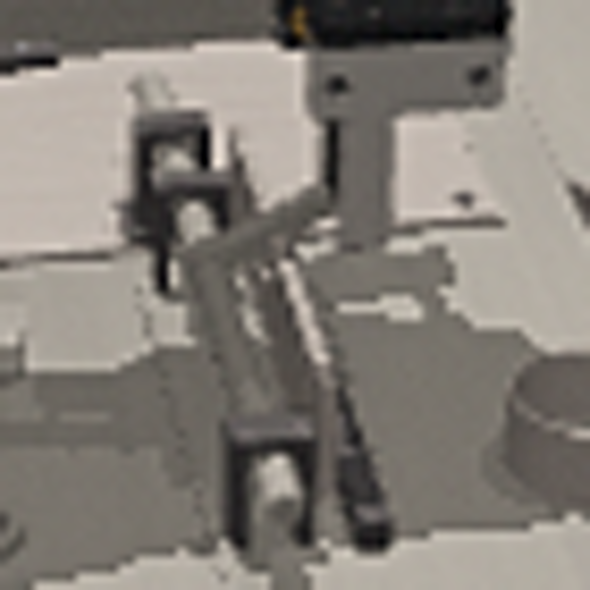

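The handle bar (crop 200,250 to 320,195) has followed the gripper down into the notch and there is no resistance. I'll carry on to the stop.

>>> apply_moves --pt "255 0.13 0.01 -0.29 0 0 0" --pt "255 0.13 0.01 -0.3 0 0 0" --pt "255 0.1 0 -0.3 0 0 0" --pt "255 0.1 0 -0.31 0 0 0" --pt "255 0 0 0 0 0 0" --pt "255 0 0 0 0 0 0"

```text
time_s: 9.0
ee_pos: [0.5596, 0.0293, 0.1575]
eef_rot: [3.142, -0.0, -3.096]
force: [1.3, 2.2, -0.4]
grip_width: 0.0235
grip_force: 5.0
```

>>> apply_moves --pt "255 0.07 0 -0.31 0 0 0" --pt "255 0.07 0 -0.31 0 0 0" --pt "255 0 0 0 0 0 0" --pt "255 0.04 0 -0.32 0 0 0" --pt "255 0 0 0 0 0 0" --pt "255 0 0 0 0 0 0"

```text
time_s: 9.6
ee_pos: [0.5613, 0.0292, 0.1481]
eef_rot: [3.142, -0.0, -3.096]
force: [2.5, 2.5, -1.1]
grip_width: 0.0234
grip_force: 5.0
```

>>> apply_moves --pt "255 0.02 0 -0.2 0 0 0" --pt "255 0 0 0 0 0 0" --pt "255 0 0 0 0 0 0"

```text
time_s: 9.9
ee_pos: [0.5615, 0.0292, 0.1461]
eef_rot: [-3.142, -0.0, -3.096]
force: [2.7, 3.1, -1.2]
grip_width: 0.0234
grip_force: 5.0
```

>>> apply_moves --pt "255 0.02 0 -0.15 0 0 0" --pt "255 0 0 0 0 0 0" --pt "255 0 0 0 0 0 0"

```text
time_s: 10.2
ee_pos: [0.5616, 0.0292, 0.1446]
eef_rot: [3.142, -0.0, -3.096]
force: [1.6, 1.1, -0.3]
grip_width: 0.0235
grip_force: 5.0
```

>>> apply_moves --pt "255 0 0 -0.15 0 0 0" --pt "255 0 0 0 0 0 0" --pt "255 0 0 0 0 0 0"

```text
time_s: 10.5
ee_pos: [0.5617, 0.0292, 0.1432]
eef_rot: [-3.142, -0.0, -3.096]
force: [2.6, 2.5, -1.5]
grip_width: 0.0236
grip_force: 5.0
```

>>> apply_moves --pt "255 0 0 -0.1 0 0 0" --pt "255 0 0 0 0 0 0" --pt "255 0 0 0 0 0 0"

```text
time_s: 10.8
ee_pos: [0.5618, 0.0292, 0.1425]
eef_rot: [-3.142, 0.0, -3.096]
force: [-0.1, 2.5, 3.9]
grip_width: 0.0232
grip_force: 5.0
```

>>> apply_moves --pt "255 0 0 -0.07 0 0 0" --pt "255 0 0 0 0 0 0" --pt "255 0 0 0 0 0 0"

```text
time_s: 11.1
ee_pos: [0.5619, 0.0292, 0.1418]
eef_rot: [-3.142, 0.001, -3.096]
force: [0.4, 3.1, 4.8]
grip_width: 0.0236
grip_force: 5.0
```

>>> apply_moves --pt "120 0 0 0 0 0 0" --pt "120 0 0 0 0 0 0" --pt "120 0 0 0 0 0 0" --pt "120 0 0 0 0 0 0" --pt "120 0 0 0 0 0 0" --pt "120 0 0 0 0 0 0"

```text
time_s: 11.7
ee_pos: [0.5617, 0.0292, 0.1415]
eef_rot: [-3.142, -0.0, -3.096]
force: [0.3, -0.1, 0.7]
grip_width: 0.0497
grip_force: 0.0
```

>>> apply_moves --pt "120 0 0 1 0 0 0" --pt "120 0 0 2 0 0 0" --pt "120 0 0 3 0 0 0" --pt "120 0 0 4 0 0 0" --pt "120 0 0 4 0 0 0" --pt "120 -3 3 0 0 0 0" --pt "120 -3 3 0 0 0 0" --pt "120 -3 3 0 0 0 0" --pt "120 -3 3 0 0 0 0" --pt "120 0 0 0 0 0 0"

```text
time_s: 12.7
ee_pos: [0.4393, 0.1516, 0.2829]
eef_rot: [3.141, 0.001, -3.093]
force: [0.2, -0.8, -0.3]
grip_width: 0.05
grip_force: 0.0
```

```bash
python3 - <<'E'
from h import *
s=snap("side");t=snap("top")
b=cv2.resize(s["img"][175:245,260:330],(590,590),interpolation=cv2.INTER_CUBIC)[:,:,::-1]
cv2.imwrite("pics/s4.png",b)
def blob(c,x0,x1,y0,y1):
    g=c["img"][y0:y1,x0:x1].max(2);m=(g<28).astype(np.uint8);n,l,st,ce=cv2.connectedComponentsWithStats(m)
    i=1+st[1:,4].argmax();print(st[i],ce[i]+[x0,y0]);return ce[i]+[x0,y0]
q=proj(s,(.562,.029,.1405));print(q);u,v=map(int,q)
print(plane(s,*blob(s,u-8,u+9,v-8,v+9),.1405))
o=ctrl.get_obs();print(o["ee_pos"],o["force"],o["grip_width"])
E
```

```text
(np.float64(303.38998958325055), np.float64(207.958670604522))
[ 7  7  6  6 26] [304.42307692 208.46153846]
[0.56479349 0.02578551 0.1405    ]
[0.44160888 0.14952551 0.2825145 ] [ 0.19726769 -0.14348144  0.36821573] 0.04969723302187613
```

View pics/s4.png

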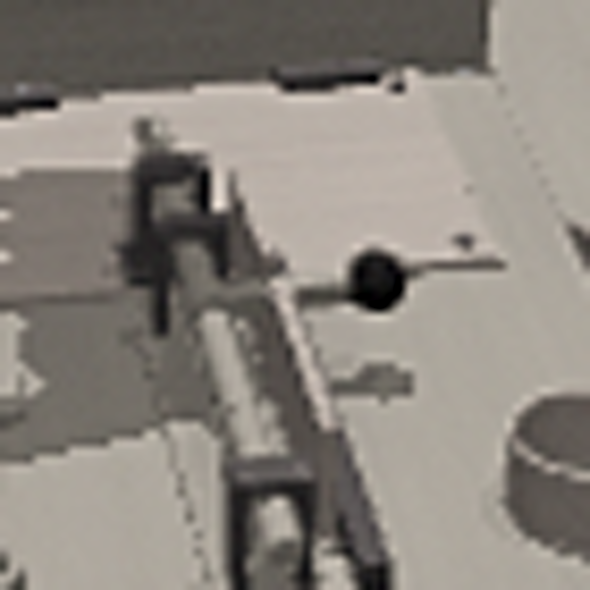

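The picture shows the handle lying level through the notch, with the ball at crop (378,280). The rod's nose is through the keeper and the gripper is clear.

```bash
python3 -c "
from station import ctrl
print(ctrl.hand_in())"
```

```text
the job is handed in; nothing more can be done
None
```

The hatch is locked: the bolt is shot through the keeper, the handle is fully down in the notch with no forcing felt at the plate, no bystander was touched, and the job was handed in at about 13 s.

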